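# Set the flip stop and feed the slide tray to it

### The job

On the low microscope stage, flip the hinged stop flag fully down across the slideway, then slide the tray of glass slides along the slideway, without lifting it off, until its leading end rests against the flag. Leave the flag down, and leave the other things on the bench where they are.

Things in the scene. Friction and masses are not known exactly. Their poses are not given: they have to be found in the camera images.
- track: Microscope stage: low white box fixed to the bench, 150 (its x) by 460 (its y) by 30 mm high, origin at the centre of its underside, z up. On its top the slideway, a channel along y, 90 mm wide, between two aluminium rails (12 mm wide, tops 42 mm above the bench). Feed is to +y, roughly right to left seen from the robot. A dark window, 62 x 76 mm, lies flush in it around local (0, 66 mm).
- flag (a joint): Angle of the stop flag, rad: 0 = fully down (hard end stop), level across the slideway; 1.57 = upright; 1.85 = leaning back from the robot (other end stop). Starts raised. The hinge axis runs along the stage's y, on the slideway's far (+x) side. Its friction (0.1 N m; 1 to 2 N at the tip moves it) keeps it where it is left: push it all the way down.
- flag_hinge (a point): Centre of the hinge, 48 mm above the bench, at the stage's (64, 136 mm), between steel cheeks (outer faces 18 mm from it along y, tops 62 mm above the bench). The flag is an aluminium bar reaching 2 to 108 mm from the axis, 12 mm thick along the stage's y (6 mm either side of this point), 24 mm high. Down, it points to the stage's -x and spans 36 to 60 mm above the bench.
- flag_tip (a point): Point on the middle line of the flag bar, 98 mm from the hinge axis; it moves with the flag. By it a round thumb bar (12 mm diameter, parallel to the hinge) sticks out of the flag's +y face, to 38 mm from the flag's mid plane.
- stop_line (a point): Point on the slideway's floor, on its centre line, 30 mm above the bench, right below the face of the lowered flag that the tray meets (stage's local y = 130 mm). Axes as the stage's: y is the feed direction.
- tray: Grey plastic slide tray lying loose in the slideway, three glass slides fixed in it. 86 mm wide (its x), 128 mm long (its y, along the feed), origin at the centre of its underside. Floor 5 mm, side walls 16 mm high, leading end wall 20 mm high; the trailing (-y) end wall is 38 mm high, 8 mm thick, for pushing. 0.2 to 0.45 kg; slides with a few newtons, 2 mm play at each side.
- tray_lead (a point): Middle of the lower edge of the tray's leading (+y) end face.
- tray_tail (a point): Middle of the outer face of the tray's trailing (-y) end wall, 20 mm above the tray's underside.
- spare_tray: Bystander: an empty tray of the same make, lying on the bench beyond the stage; not to be used. Origin at the centre of its underside.
- remote: Bystander: black remote control, 45 x 150 x 18 mm, on the bench on the robot's side of the stage. Origin at the centre of its underside.
- case: Bystander: soft-edged grey case with a black band, 62 x 160 x 42 mm, off the -y end of the stage. Origin at the centre of its underside.
- slide_box: Bystander: closed wooden slide box, 90 x 160 x 35 mm, beyond the stage behind the flag. Origin at the centre of its underside.
- jar: Bystander: amber jar with a black cap, 68 mm diameter, 100 mm high, off the +y end of the stage. Origin at the centre of its underside.
- dishes: Bystander: stack of culture dishes, 90 mm diameter, 59 mm high, by the far corner of the stage's -y end. Origin at the centre of its underside.
- mug: Bystander: white mug, 80 mm diameter, 90 mm high, near the +y end of the stage on the robot's side. Origin at the centre of its underside.
Mind the look-alikes: they are no part of the job. What is shaped like the tray but pink is not meant.

How it is judged:
By the outcome, as a careful person would: the job done as asked, in the order asked, and still so for the second after the job is handed in, with the robot touching nothing.
It also fails if it takes over 45 s, if anything falls off the work surface, if the arm or the gripper's body presses on something with over 40 N, if the wrist force passes 120 N, or if a joint passes its speed limit or range.

### The arm

A 7-joint arm with a two-finger parallel gripper is mounted at the origin on the work surface. World frame = base frame: x ahead of the robot, y to its left, z up, the work surface at z = 0. Lengths are in m, angles in rad, forces in N, time in s.
With the tool pointing down it reaches from about 0.4 to 0.85 m from the base axis. Payload 6.9 kg.
Tool frame: the origin (TCP) lies midway between the tips of the shut fingers; the grasp point (between the pads) lies behind it (ctrl.pinch_z is the z of the grasp point in the tool frame, in m); z points along the fingers, y is the line along which they close (so a half turn about z gives the same grasp; the last joint's range is limited). The gripper opens to 85 mm and grips with 20 to 120 N. Pads are 22 mm wide; open, the fingers measure 114 mm over their backs; the gripper's body (76 mm by 85 mm) begins 54 mm behind the grasp point. The pads swing forward as they close: fully open they stand 13 mm farther back than shut.
Start: joints at [-1.107, 0.507, -0.238, 1.5, 0.126, 1.149, -0.155], TCP at [0.219, 0.585, 0.206] pointing down, gripper open.
Joint ranges: [-3.08, 3.08], [-0.24, 2.05], [-1.43, 1.35], [0, 2.5], [-1.52, 4.66], [0.17, 1.96], [-2.89, 2.89]. Speed limits (rad/s): [2.39, 2.39, 3.14, 3.14, 3.14, 3.14, 3.14].

### API

Orientations are given as a unit quaternion [w, x, y, z].
In Python, from station import ctrl, get_state, vision, ticket, models gives the robot as it stands. Calls block until the motion is done:
- ctrl.movep(position, orientation): joint-space move of the TCP to a pose.
- ctrl.movel(position, frame=None, max_speed=0.15): straight line of the TCP; frame=None keeps the orientation; max_speed is the mean speed in m/s.
- ctrl.set_joints(angles): joint-space move.
- ctrl.ungrasp() and ctrl.close_gripper(force=None): open the fingers fully, or close them until they stop; force is the grip in N (None keeps the last).
- ctrl.pause(seconds).
- ctrl.ik(position, orientation): joint angles nearest the present ones, or None.
- get_state(): the state.
- vision.grab_frame(name): name is "scene" or "top"; returns (picture, depth): 400x640x3 uint8, blue, green, red; 400x640 float32, m along the optical axis (not along the pixel's ray), 0 where there is no reading.
- vision.camera_info(name): a dict with "mtx" (3x3 intrinsics, pixels), "R" (3x3) and "t" (3): a world point X has camera coordinates R X + t. Camera axes: x right, y down, z forward; pixel columns grow to the right and rows downward; lengths in m; the calibration is good to about 2 mm. A picture is of the moment at which its call begins. camera_info takes no time and is no camera call.
A pose or a line that the arm cannot do raises ctrl.Unreachable and nothing moves.
- ticket.close_job(): hands the job in; it is judged then, once.
Trained networks look in the newest picture that a camera, given by its name, has taken for a name from the list of things; names that differ only in an ending like _2 or _b are one class to them, and where a whole thing is asked for, a point or a joint stands for the part that bears it (a point fixed in the world has none). Each returns a list of dicts, best first, with "p" (0 to 1); they miss things now and then, are a little off and sometimes report something else, mostly with a low value. They report only what shows in the picture. A call takes as long as a camera call. They do not tell look-alikes from the thing itself.
- models.recognise(camera, target): "point" ([column, row] in pixels, amid what is visible of it).
- models.masks_of(camera, target): "mask" (400x640 bool, what is visible of it) and "point" ([column, row] in pixels, amid what is visible of it).
The state is a dict: "time": time; "qpos": joint angles; "qd": joint speeds; "tau": joint torques, N m; "tcp_pos": TCP position; "eef_rot": TCP orientation; "contact_force": force on the tool from outside, world axes, zero at the start; "wrist_torque": the same for the moment, N m; "width": finger opening in m; "gripper_force": force on a finger pad.
Only numpy, scipy, OpenCV 4.12 (cv2) and the standard library are available. Lean on these libraries where they do the work, as an engineer would, in place of code of your own. Each camera call takes 0.05 s, during which the arm holds its last target. There are 200 camera calls.

## Working session

There is one attempt and no reset: what is moved stays moved. The work goes in short steps, each a Python script; the robot and the scene stay as the last script left them, time stands still between calls to the robot, and variables do not carry over. Pictures are saved under pics/ and viewed, at most 10 in all, crops included, and the job is handed in when it is done.

```bash
mkdir -p pics; cat > h.py <<'E'
import numpy as np, cv2
from station import ctrl, get_state, vision, ticket, models
def world(cam, depth, uv):
    I=vision.camera_info(cam); K=np.array(I["mtx"]); R=np.array(I["R"]); t=np.array(I["t"])
    uv=np.atleast_2d(uv).astype(int); z=depth[uv[:,1],uv[:,0]]
    c=np.linalg.inv(K)@np.vstack([uv[:,0]*z,uv[:,1]*z,z]); return (R.T@(c-t[:,None])).T
E
python3 - <<'E'
from h import *
ims=[]
for c in("scene","top"):
    p,d=vision.grab_frame(c); cv2.imwrite(f"pics/{c}0.png",p)
    for n in("track","flag","tray","flag_hinge","flag_tip"):
        for r in models.masks_of(c,n)[:3]:
            m=r["mask"]&(d>0); v,u=np.nonzero(m)
            if len(u)==0: continue
            w=world(c,d,np.c_[u,v])
            print(c,n,round(r["p"],2),np.round(r["point"]),len(u),np.round(np.median(w,0),3),np.round(np.percentile(w,[2,98],0),3).tolist())
print(get_state()["eef_rot"],ctrl.pinch_z,get_state()["time"])
E
```

```text
scene track 0.61 [321. 195.] 4977 [0.535 0.029 0.031] [[0.409, -0.254, 0.01], [0.604, 0.185, 0.144]]
scene flag 0.86 [341. 186.] 345 [0.588 0.089 0.116] [[0.568, 0.078, 0.046], [0.594, 0.119, 0.156]]
scene tray 0.87 [292. 181.] 966 [ 0.48  -0.074  0.039] [[0.439, -0.132, 0.033], [0.535, -0.002, 0.068]]
scene tray 0.85 [158. 210.] 583 [ 0.688 -0.383  0.016] [[0.654, -0.416, 0.004], [0.728, -0.277, 0.04]]
scene flag_hinge 0.98 [318. 196.] 5176 [0.534 0.026 0.031] [[0.407, -0.254, 0.008], [0.604, 0.185, 0.144]]
scene flag_tip 0.69 [319. 196.] 5212 [0.534 0.028 0.031] [[0.407, -0.253, 0.002], [0.604, 0.187, 0.144]]
scene flag_tip 0.64 [338. 183.] 347 [0.588 0.089 0.113] [[0.366, 0.062, 0.002], [0.594, 0.117, 0.157]]
top track 0.87 [333. 219.] 7139 [0.492 0.    0.03 ] [[0.391, -0.254, 0.016], [0.589, 0.184, 0.068]]
top flag 0.61 [297. 181.] 153 [0.58  0.088 0.149] [[0.566, 0.078, -0.0], [0.615, 0.117, 0.158]]
top tray 0.93 [360. 220.] 1441 [ 0.486 -0.069  0.037] [[0.439, -0.129, 0.031], [0.532, -0.003, 0.068]]
top tray 0.6 [448. 146.] 1358 [ 0.711 -0.355  0.007] [[0.656, -0.415, -0.001], [0.764, -0.284, 0.038]]
top flag_hinge 0.88 [332. 220.] 6822 [0.491 0.005 0.03 ] [[0.391, -0.253, 0.025], [0.588, 0.184, 0.062]]
top flag_hinge 0.38 [380. 169.] 1279 [ 0.644 -0.161  0.005] [[0.6, -0.218, 0.0], [0.684, -0.094, 0.038]]
top flag_tip 0.53 [299. 183.] 153 [0.58  0.089 0.149] [[0.566, 0.078, -0.0], [0.613, 0.119, 0.158]]
[-7.05029836e-06  1.77939364e-01  9.84041454e-01  1.90880628e-05] -0.0187 0.6
```

View pics/scene0.png

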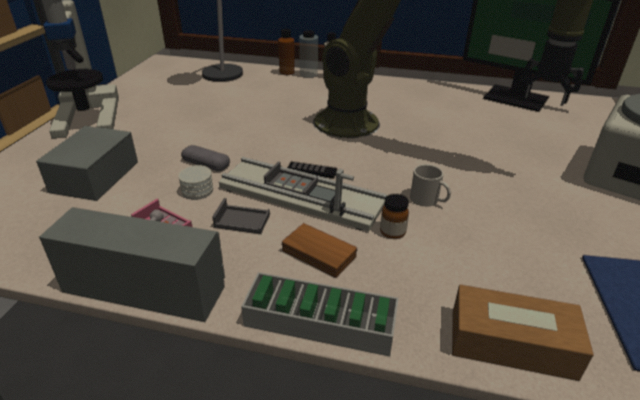

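View pics/top0.png

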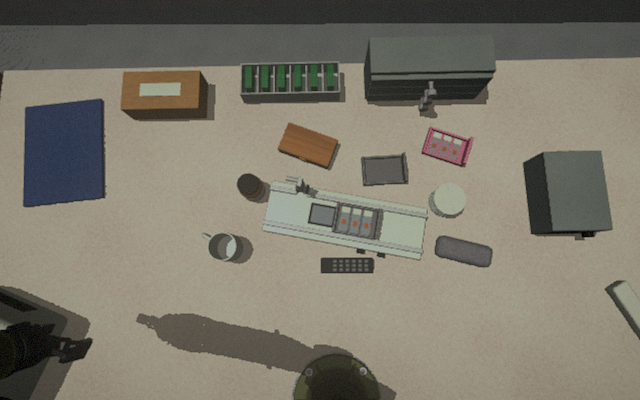

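The scene view shows the stage at about (305,190), with the tray at (292,181) and the raised flag at (340,186). The top view shows the tray at (358,220), the flag at (299,184), the spare tray at (385,170) and the pink look-alike at (447,146). Next I'll fit the stage pose.

```bash
cat >> h.py <<'E'
def cloud(c,n,zlo,zhi,near=None):
    p,d=vision.grab_frame(c)
    for r in models.masks_of(c,n):
        m=r["mask"]&(d>0); v,u=np.nonzero(m)
        if len(u)==0: continue
        w=world(c,d,np.c_[u,v])
        if near is None or np.linalg.norm(np.median(w,0)[:2]-near)<.08: 
            return w[(w[:,2]>zlo)&(w[:,2]<zhi)]
E
python3 - <<'E'
from h import *
w=cloud("top","track",.022,.05); rect=cv2.minAreaRect(w[:,:2].astype(np.float32)); print(rect)
# all points at that height, by depth
p,d=vision.grab_frame("top")
v,u=np.nonzero(d>0); W=world("top",d,np.c_[u,v])
s=(W[:,2]>.022)&(W[:,2]<.05)&(np.abs(W[:,0]-.49)<.13)&(W[:,1]>-.28)&(W[:,1]<.22)
img=np.zeros(d.shape,np.uint8); img[v[s],u[s]]=255
n,l,st,_=cv2.connectedComponentsWithStats(img); k=1+np.argmax(st[1:,4]); ss=l[v,u]==k
print(cv2.minAreaRect(W[ss][:,:2].astype(np.float32)))
t=cloud("top","tray",.025,.09,[.486,-.069]);print(cv2.minAreaRect(t[:,:2].astype(np.float32)))
for c in("top","scene"):
    f=cloud(c,"flag",.075,.2,[.58,.09]); 
    print(np.round(f[::8],3).tolist())
for n in("mug","jar","remote","case","slide_box"):
    q=cloud("top",n,.004,.2)
    if q is not None: print(n,np.round(np.percentile(q,[1,50,99],0),3).tolist())
E
```

```text
((0.48671960830688477, -0.03396265208721161), (0.460012286901474, 0.16210143268108368), 78.49057006835938)
((0.48677077889442444, -0.03419943153858185), (0.459309846162796, 0.16224494576454163), 78.54737091064453)
((0.4850824475288391, -0.0698193907737732), (0.13343572616577148, 0.09113545715808868), 79.15898132324219)
[[0.592, 0.12, 0.149], [0.589, 0.107, 0.149], [0.585, 0.114, 0.152], [0.585, 0.093, 0.151], [0.583, 0.114, 0.151], [0.583, 0.093, 0.149], [0.581, 0.112, 0.147], [0.579, 0.09, 0.156], [0.579, 0.096, 0.146], [0.573, 0.09, 0.155], [0.571, 0.09, 0.156], [0.569, 0.091, 0.152], [0.566, 0.088, 0.153], [0.565, 0.086, 0.147], [0.567, 0.082, 0.124], [0.568, 0.087, 0.093]]
[[0.575, 0.085, 0.159], [0.58, 0.084, 0.156], [0.586, 0.085, 0.156], [0.587, 0.085, 0.154], [0.588, 0.083, 0.151], [0.584, 0.102, 0.152], [0.585, 0.092, 0.148], [0.587, 0.112, 0.153], [0.586, 0.093, 0.146], [0.589, 0.113, 0.151], [0.59, 0.091, 0.146], [0.592, 0.111, 0.149], [0.591, 0.089, 0.143], [0.595, 0.114, 0.149], [0.583, 0.09, 0.135], [0.586, 0.08, 0.132], [0.585, 0.083, 0.129], [0.589, 0.086, 0.129], [0.588, 0.089, 0.126], [0.591, 0.089, 0.125], [0.589, 0.089, 0.121], [0.592, 0.09, 0.12], [0.588, 0.089, 0.114], [0.588, 0.089, 0.111], [0.592, 0.09, 0.111], [0.58, 0.091, 0.1], [0.579, 0.093, 0.096], [0.589, 0.08, 0.095], [0.591, 0.083, 0.094], [0.592, 0.086, 0.092], [0.59, 0.088, 0.088], [0.586, 0.09, 0.082], [0.583, 0.092, 0.078], [0.592, 0.089, 0.077]]
mug [[0.378, 0.263, 0.004], [0.419, 0.314, 0.045], [0.453, 0.357, 0.093]]
jar [[0.553, 0.199, 0.017], [0.579, 0.226, 0.098], [0.614, 0.259, 0.103]]
case [[0.354, -0.443, 0.023], [0.395, -0.366, 0.04], [0.433, -0.294, 0.045]]
slide_box [[0.655, -0.012, 0.015], [0.716, 0.069, 0.034], [0.779, 0.15, 0.039]]
```

```bash
python3 - <<'E'
from h import *
p,d=vision.grab_frame("top")
v,u=np.nonzero(d>0); W=world("top",d,np.c_[u,v])
C=np.array([.4867,-.034]); a=np.radians(78.5); ly=np.array([np.cos(a),np.sin(a)]); lx=np.array([ly[1],-ly[0]])
L=np.c_[(W[:,:2]-C)@lx,(W[:,:2]-C)@ly,W[:,2]]
L=L[(abs(L[:,0])<.13)&(abs(L[:,1])<.26)]
for lo,hi in((-.22,-.12),(.03,.11),(.17,.22)):   # cross profiles: height vs local x
    s=L[(L[:,1]>lo)&(L[:,1]<hi)]; b=np.round(s[:,0]/.004).astype(int)
    print(lo,[(4*k,int(1000*np.median(s[b==k,2]))) for k in range(-24,27) if (b==k).any()])
s=L[(abs(L[:,0]+.0)<.035)]; b=np.round(s[:,1]/.004).astype(int)
print("y",[(4*k,int(1000*np.median(s[b==k,2]))) for k in range(-62,62) if (b==k).any()])
s=L[(abs(L[:,1]-.136)<.06)&(L[:,2]>.075)&(L[:,0]>.03)]
print("flag",np.round(np.percentile(s,[2,50,98],0),3))
for q in(-1,1):
  s=L[(L[:,2]>.037)&(L[:,2]<.048)&(abs(L[:,0]-q*.051)<.02)&((L[:,1]<-.11)|((L[:,1]>.04)&(L[:,1]<.1)))]
  print("rail",len(s),np.polyfit(s[:,1],s[:,0],1),np.percentile(s[:,0],[5,95]))
E
```

```text
-0.22 [(-96, -1), (-92, -1), (-88, -1), (-84, 0), (-80, 0), (-76, 0), (-72, 0), (-68, 26), (-64, 29), (-60, 29), (-56, 29), (-52, 31), (-48, 41), (-44, 41), (-40, 41), (-36, 29), (-32, 29), (-28, 29), (-24, 29), (-20, 29), (-16, 29), (-12, 28), (-8, 29), (-4, 29), (0, 29), (4, 29), (8, 28), (12, 29), (16, 29), (20, 29), (24, 29), (28, 30), (32, 29), (36, 29), (40, 29), (44, 29), (48, 29), (52, 39), (56, 41), (60, 41), (64, 34), (68, 28), (72, 29), (76, 29), (80, 28), (88, 0), (92, 0), (96, 0), (100, 0), (104, 0)]
0.03 [(-96, 0), (-92, 0), (-88, 0), (-84, 0), (-80, 0), (-76, 0), (-72, 0), (-68, 27), (-64, 29), (-60, 29), (-56, 29), (-52, 30), (-48, 41), (-44, 41), (-40, 41), (-36, 29), (-32, 29), (-28, 30), (-24, 29), (-20, 30), (-16, 30), (-12, 30), (-8, 30), (-4, 30), (0, 30), (4, 30), (8, 29), (12, 30), (16, 29), (20, 29), (24, 30), (28, 30), (32, 29), (36, 29), (40, 29), (44, 28), (48, 29), (52, 39), (56, 41), (60, 41), (64, 32), (68, 29), (72, 29), (76, 29), (80, 28), (88, 0), (92, 0), (96, 0), (100, 0), (104, 0)]
0.17 [(-96, 0), (-92, 0), (-88, 0), (-84, 0), (-80, 0), (-76, 0), 
[... 1309 characters left out ...]
 30), (60, 30), (64, 29), (68, 30), (72, 29), (76, 29), (80, 30), (84, 30), (88, 30), (92, 31), (96, 30), (100, 29), (104, 29), (108, 29), (112, 29), (116, 28), (120, 29), (124, 29), (128, 29), (132, 28), (136, 29), (140, 29), (144, 29), (148, 29), (152, 29), (156, 29), (160, 29), (164, 29), (168, 29), (172, 30), (176, 29), (180, 29), (184, 29), (188, 29), (192, 29), (196, 30), (200, 29), (204, 29), (208, 29), (212, 30), (216, 30), (220, 29), (224, 28), (228, 29), (232, 24), (236, 0), (240, -1), (244, -1)]
flag [[0.053 0.13  0.077]
 [0.065 0.138 0.151]
 [0.075 0.171 0.157]]
rail 271 [-0.00021037 -0.04519985] [-0.05063044 -0.03977302]
rail 272 [-0.00073694  0.05639205] [0.05089567 0.06220601]
```

```bash
cat >> h.py <<'E'
a=np.radians(78.5); ly=np.array([np.cos(a),np.sin(a),0]); lx=np.array([ly[1],-ly[0],0]); C=np.array([.4922,-.0351,0])
def P(x,y,z): return C+x*lx+y*ly+np.array([0,0,z])
# tool x = -lx, z down: half turn about axis n with 2n n^T-1 mapping ex to -lx
ang=np.arctan2(-lx[1],-lx[0])/2; Q=np.array([0,np.cos(ang),np.sin(ang),0])
E
python3 - <<'E'
from h import *
rep=lambda s:print(s,round(get_state()["time"],2),np.round(get_state()["tcp_pos"],3),np.round(get_state()["contact_force"],1))
ctrl.close_gripper(); rep("closed")
ctrl.movep(P(.110,.139,.24),Q); rep("above")
ctrl.movel(P(.110,.139,.135)); rep("behind")
for deg in (85,70,55,40,28,16,7,1):
    t=np.radians(deg); off=.012+.011*np.sin(t); r=.085
    x=.064-r*np.cos(t)+off*np.sin(t); z=.048+r*np.sin(t)+off*np.cos(t)
    ctrl.movel(P(x,.139,z)); rep(deg)
p=get_state()["tcp_pos"]
for dz in (.002,.004,.006):
    if get_state()["contact_force"][2]>8: break
    ctrl.movel([p[0],p[1],p[2]-dz],max_speed=.03); rep("press")
ctrl.movel([p[0],p[1],.2]); 
ctrl.movep(P(0,-.16,.15),Q); rep("retreat")
p,d=vision.grab_frame("top"); cv2.imwrite("pics/top1.png",cv2.resize(p[150:290,230:460],None,fx=3,fy=3))
f=cloud("top","flag",.03,.2,P(.02,.14,0)[:2])
if f is not None: print(np.round(np.c_[(f-C)@lx,(f-C)@ly,f[:,2]][::10],3).tolist())
E
```

```text
closed 2.37 [0.219 0.585 0.206] [-0.1  0.1  1. ]
above 4.69 [0.627 0.081 0.24 ] [-0.6 -0.8 -0.1]
behind 5.54 [0.628 0.079 0.136] [-0.2  0.3  0.6]
85 5.89 [0.598 0.086 0.136] [-0.1 -0.3 -0.4]
70 6.2 [0.575 0.09  0.136] [ 0.4  0.3 -0.3]
55 6.51 [0.552 0.095 0.13 ] [ 0.2 -0.3  0.9]
40 6.83 [0.532 0.099 0.117] [ 0.8 -0.2  0.7]
28 7.11 [0.518 0.102 0.103] [ 0.3 -0.7  0.1]
16 7.39 [0.507 0.104 0.086] [-0.   0.7  0.4]
7 7.64 [0.502 0.105 0.072] [-0.2 -0.5 -0. ]
1 7.89 [0.5   0.105 0.062] [ 0.5 -0.2  0.2]
press 8.14 [0.5   0.105 0.06 ] [-0.2  0.8 -1.1]
press 8.39 [0.5   0.105 0.058] [ 0.6  0.1 -0.4]
press 8.64 [0.5   0.105 0.056] [-0.1 -0.4 -0.8]
retreat 10.92 [ 0.461 -0.19   0.15 ] [0.1 0.6 0.3]
[[0.067, 0.169, 0.151], [0.068, 0.15, 0.148], [0.064, 0.155, 0.151], [0.059, 0.17, 0.149], [0.063, 0.144, 0.152], [0.059, 0.154, 0.15], [0.068, 0.13, 0.129], [0.074, 0.153, 0.061], [0.052, 0.136, 0.156], [0.055, 0.13, 0.136], [0.065, 0.13, 0.082], [0.049, 0.141, 0.121], [0.049, 0.133, 0.114], [0.059, 0.13, 0.057], [0.055, 0.13, 0.048]]
```

View pics/top1.png

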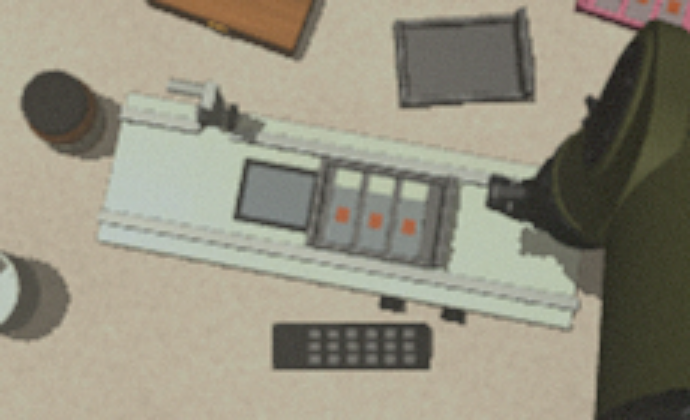

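The flag is still upright at (210,95) in the crop, and no contact force showed up. The gripper is at (500,195). I'll check where the fingers really are against the reported TCP.

```bash
cat >> h.py <<'E'
def proj(c,X):
    I=vision.camera_info(c); q=np.array(I["mtx"])@(np.array(I["R"])@np.array(X)+np.array(I["t"])); return q[:2]/q[2]
E
python3 - <<'E'
from h import *
s=get_state(); print(s["width"],s["tcp_pos"],s["eef_rot"],Q,s["time"])
for c,(r0,r1,c0,c1) in (("scene",(120,240,200,420)),("top",(150,290,250,480))):
    p,d=vision.grab_frame(c)
    for X in (s["tcp_pos"],P(.064,.136,.048),P(.064,.136,.146),P(0,.13,.03)):
        u=proj(c,X); print(c,np.round(u)); cv2.circle(p,tuple(int(round(k)) for k in u),1,(0,0,255),-1)
    cv2.imwrite(f"pics/{c}2.png",cv2.resize(p[r0:r1,c0:c1],None,fx=3,fy=3))
E
```

```text
0.00038669615025438723 [ 0.46113714 -0.19037416  0.15014718] [2.65993296e-04 9.88251853e-02 9.95104747e-01 2.33611156e-04] [0.         0.10018806 0.99496852 0.        ] 11.0667
scene [250. 137.]
scene [337. 207.]
scene [338. 175.]
scene [344. 199.]
top [408. 224.]
top [302. 187.]
top [300. 180.]
top [301. 210.]
```

View pics/scene2.png

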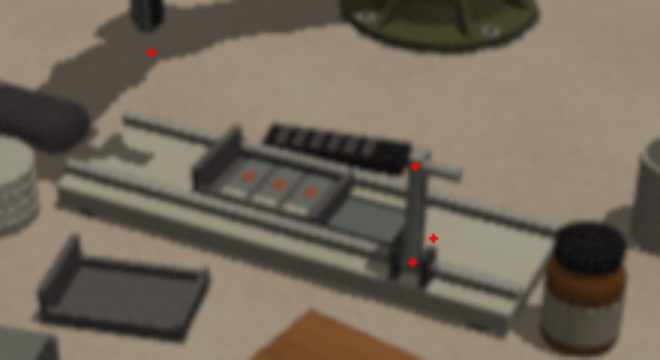

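View pics/top2.png

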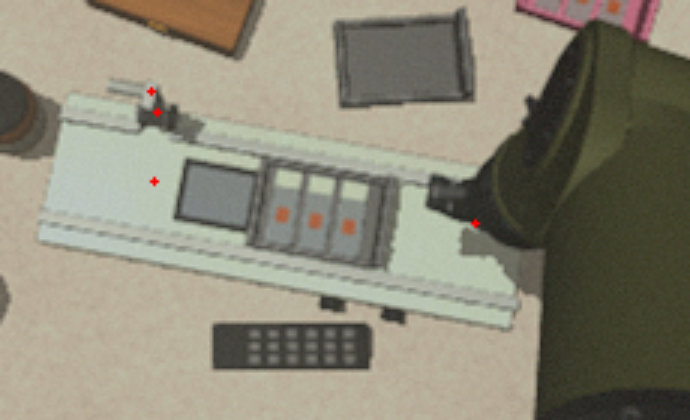

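The projected hinge and tip marks sit on the flag in both views. In the scene view, though, the fingers seem to end at (148,28), above the TCP mark at (150,52). I'll measure that with depth.

```bash
python3 - <<'E'
from h import *
s=get_state()
for c in("scene","top"):
    p,d=vision.grab_frame(c); v,u=np.nonzero(d>0); W=world(c,d,np.c_[u,v])
    k=(np.linalg.norm(W[:,:2]-s["tcp_pos"][:2],axis=1)<.07)&(W[:,2]>.08)&(W[:,2]<.35)
    w=W[k]-np.array(s["tcp_pos"]); w=np.c_[w@lx,w@ly,w[:,2]]; w=w[np.argsort(w[:,2])]
    print(c,len(w))
    for lo in np.arange(-.03,.12,.01):
        q=w[(w[:,2]>=lo)&(w[:,2]<lo+.01)]
        if len(q): print(round(lo,3),len(q),np.round(np.percentile(q[:,:2],[5,50,95],0),3).tolist())
E
```

```text
scene 1549
0.02 7 [[0.001, -0.006], [0.008, 0.005], [0.008, 0.007]]
0.03 30 [[-0.006, -0.011], [0.007, 0.005], [0.012, 0.013]]
0.04 35 [[-0.007, -0.009], [0.007, 0.007], [0.013, 0.014]]
0.05 43 [[-0.008, -0.011], [0.007, 0.006], [0.011, 0.014]]
0.06 30 [[0.003, -0.01], [0.008, 0.003], [0.014, 0.014]]
0.07 78 [[-0.006, -0.029], [0.01, 0.002], [0.013, 0.031]]
0.08 91 [[-0.009, -0.038], [0.01, 0.003], [0.014, 0.039]]
0.09 109 [[-0.007, -0.044], [0.011, -0.002], [0.017, 0.047]]
0.1 119 [[-0.004, -0.053], [0.011, -0.004], [0.016, 0.055]]
0.11 156 [[-0.006, -0.054], [0.009, 0.016], [0.017, 0.06]]
top 386
0.02 2 [[-0.01, 0.004], [-0.009, 0.005], [-0.008, 0.007]]
0.03 4 [[-0.01, 0.001], [-0.01, 0.004], [-0.007, 0.008]]
0.04 4 [[-0.01, 0.007], [-0.006, 0.012], [-0.004, 0.014]]
0.05 1 [[-0.005, 0.013], [-0.005, 0.013], [-0.005, 0.013]]
0.06 1 [[-0.011, 0.013], [-0.011, 0.013], [-0.011, 0.013]]
0.07 9 [[-0.012, 0.014], [-0.01, 0.021], [-0.005, 0.03]]
0.08 14 [[-0.012, 0.023], [-0.01, 0.027], [-0.004, 0.036]]
0.09 16 [[-0.016, 0.016], [-0.011, 0.035], [-0.005, 0.045]]
0.1 8 [[-0.012, 0.037], [-0.008, 0.043], [0.01, 0.049]]
0.11 77 [[-0.011, 0.041], [-0.004, 0.054], [0.011, 0.061]]
```

The depth data shows the real fingertips about 26 mm above the reported TCP, which is why the finger passed over the flag. I'll repeat the push with that offset and a force guard.

```bash
cat >> h.py <<'E'
H=.026   # measured: real finger tips this far above the reported TCP
def F(): return np.array(get_state()["contact_force"])
def rep(s): print(s,round(get_state()["time"],2),np.round(get_state()["tcp_pos"],3),np.round(F(),1))
E
python3 - <<'E'
from h import *
ctrl.movel(P(0,-.16,.24),max_speed=.3)
ctrl.movep(P(.110,.139,.22),Q)
ctrl.movel(P(.110,.139,.138-H)); rep("behind")
for deg in (85,70,55,40,28,16,7,2):
    t=np.radians(deg); off=.012+.011*np.sin(t); r=.085
    x=.064-r*np.cos(t)+off*np.sin(t); z=.048+r*np.sin(t)+off*np.cos(t)
    ctrl.movel(P(x,.139,z-H)); rep(deg)
    if np.linalg.norm(F())>20: break
p=get_state()["tcp_pos"]
for dz in np.arange(.002,.013,.002):
    if F()[2]>8: break
    ctrl.movel([p[0],p[1],p[2]-dz],max_speed=.03); rep("press")
ctrl.movel([p[0],p[1],.2]); 
ctrl.movep(P(0,-.15,.12),Q); rep("retreat")
p,d=vision.grab_frame("scene"); cv2.imwrite("pics/scene3.png",cv2.resize(p[120:240,200:420],None,fx=3,fy=3))
f=cloud("scene","flag",.03,.2)
if f is not None:
    L=np.c_[(f-C)@lx,(f-C)@ly,f[:,2]]; print(np.round(L[::15],3).tolist())
E
```

```text
behind 13.8 [0.628 0.079 0.113] [-0.4 -0.1  0.1]
85 14.16 [0.598 0.085 0.11 ] [ 0.8 -0.2  0.8]
70 14.47 [0.576 0.09  0.11 ] [-0.5 -0.4  0.1]
55 14.78 [0.552 0.095 0.104] [-0.1 -0.3  0.2]
40 15.09 [0.532 0.099 0.091] [ 0.8 -0.3  0.2]
28 15.38 [0.518 0.102 0.077] [ 0.9 -0.2 -0. ]
16 15.66 [0.507 0.104 0.06 ] [-0.2  0.4 -0.2]
7 15.91 [0.502 0.105 0.046] [ 0.9 -0.1  1.1]
2 16.16 [0.5   0.105 0.038] [ 0.  -0.5  0.5]
press 16.41 [0.5   0.105 0.036] [0.  0.1 0.1]
press 16.66 [0.5   0.105 0.035] [-2.7 -0.2 11.1]
retreat 19.07 [ 0.463 -0.181  0.12 ] [ 0.7  0.8 -0.4]
[[-0.058, -0.059, 0.041]]
```

View pics/scene3.png

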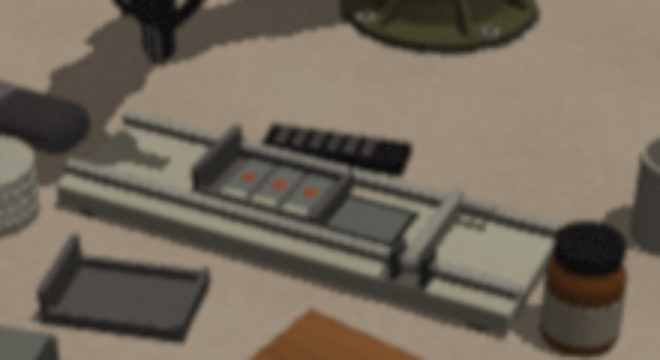

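The flag now lies down across the slideway at (435,230); I felt 11 N at the stop. Next I'll push the tray.

```bash
python3 - <<'E'
from h import *
z=.050-H
ctrl.movel(P(0,-.15,z)); rep("down")
ctrl.movel(P(0,-.115,z),max_speed=.1); rep("near")
for y in (-.095,-.07,-.045,-.025): ctrl.movel(P(0,y,z),max_speed=.07); rep(y)
y=-.025
while y<.004 and F()@ly>-9:
    y+=.0025; ctrl.movel(P(0,y,z),max_speed=.02); rep(round(y,4))
ctrl.movel(P(0,y-.04,z),max_speed=.1)
ctrl.movel(P(0,y-.04,.2)); ctrl.movep(P(0,-.2,.25),Q); rep("away")
for c,(r0,r1,c0,c1) in (("scene",(120,240,200,420)),):
    p,d=vision.grab_frame(c); cv2.imwrite("pics/scene4.png",cv2.resize(p[r0:r1,c0:c1],None,fx=3,fy=3))
p,d=vision.grab_frame("top"); cv2.imwrite("pics/top4.png",cv2.resize(p[150:290,230:460],None,fx=3,fy=3))
E
```

```text
down 20.01 [ 0.463 -0.182  0.025] [ 0.3  0.1 -0.6]
near 20.51 [ 0.47  -0.148  0.024] [ 0.3  0.2 -0.2]
-0.095 20.94 [ 0.473 -0.128  0.024] [-0.1  0.2  0.2]
-0.07 21.45 [ 0.478 -0.103  0.024] [-0.1  0.6  0.9]
-0.045 21.96 [ 0.483 -0.079  0.024] [ 0.5 -0.3 -0.5]
-0.025 22.39 [ 0.487 -0.059  0.024] [ 0.2 -0.9  0.7]
-0.0225 22.67 [ 0.488 -0.057  0.024] [ 0.2  0.1 -0.3]
-0.02 22.94 [ 0.488 -0.055  0.024] [ 0.5 -0.6 -0.1]
-0.0175 23.22 [ 0.489 -0.052  0.024] [-0.5  0.2 -0. ]
-0.015 23.49 [ 0.489 -0.049  0.024] [ 0.3 -0.3  0.2]
-0.0125 23.77 [ 0.49  -0.047  0.024] [0.6 0.3 0.1]
-0.01 24.04 [ 0.49  -0.047  0.024] [-1.3 -6.5 -0.3]
-0.0075 24.32 [ 0.49  -0.047  0.024] [ -1.7 -13.7   1.4]
away 26.88 [ 0.452 -0.231  0.249] [ 0.   0.7 -0.3]
```

View pics/scene4.png

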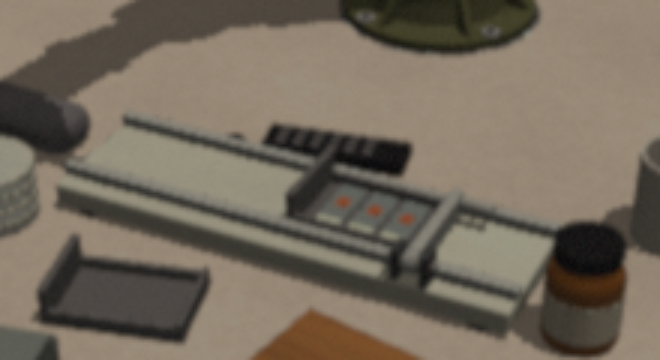

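View pics/top4.png

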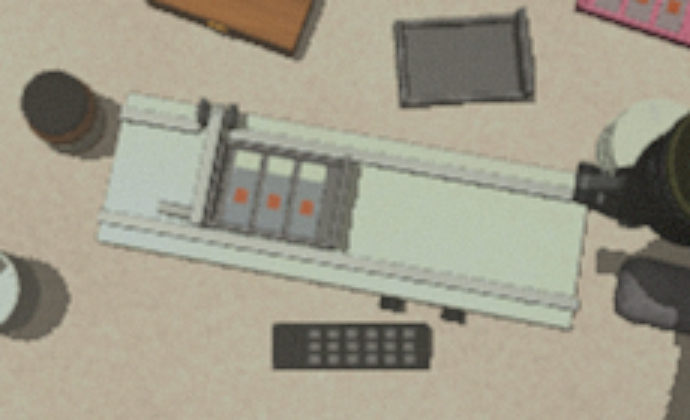

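The tray's leading end is against the lowered flag, at about (215,190) in the top crop. The bystanders are where they were and the arm is clear.

```bash
python3 -c "
from h import *
print(ticket.close_job())"
```

```text
the job is handed in; nothing more can be done
None
```

The flag is fully down, the tray was slid along the slideway until it met the flag (about 14 N felt at contact), the bystanders in view had not moved, and the job was handed in at about 27 s; the first try at the flag missed because the fingertips sit about 26 mm above the reported TCP.

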